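# Load a spring test stand to its gauge mark

## Task

Load the spring test stand: the aluminium profile block comes out of its channel only by its ends but goes between the cheeks of the stand's pan only held across its width, so take it out, set it down flat on the bench and let go, then take it the other way and set it flat on the pan, lengthwise and centred between the two upright cheeks, before any nut. Then add hex nuts to the pan one at a time, setting every load gently on the pan rather than dropping it, until the pan's pointer comes to rest clear between the two tabs of the gauge. Leave the spare nuts on the bench, and do not disturb the relay box, the screwdriver or the tape roll.

Things in the scene. Friction and masses are not known exactly. Their poses are not given: they have to be found in the camera images.
- stand: Fixed spring test stand: grey base plate 150 x 200 mm, 18 mm thick, with a guide tube and coil spring carrying a flat steel pan, 140 mm (x) by 150 mm (y), 6 mm thick, centred over this origin (on the bench, under the pan's centre). Its gauge post, 16 mm square, top 125 mm above the bench, stands at x +50, y +108 mm.
- pan_bay (a point): Centre of the block's bay on the pan's upper face, 35 mm from the pan's centre along +y; 123 mm above the bench with the pan unloaded, moves with it. Axes as the stand's, z up. Two upright cheeks, 6 mm thick, 44 mm long along y, 26 mm high, stand at x = -43 and +43 mm, leaving 80 mm free between them along x; the bay is open along y.
- pan_open (a point): Middle of the pan's open flat part, on its upper face, 80 mm from the bay's centre along -y and 30 mm inside the pan's -y edge; same axes, moves with the pan. Nuts set down at x = -22 and +22 mm in this row stay clear of the block and of one another; they may also stand on the block.
- pointer_tip (a point): End of the pointer, a thin dark steel strip 3 mm thick (this point is at half its thickness) that sticks out level from the pan's +y edge near its far (+x) corner, 3 mm below the pan's upper face. It moves with the pan.
- gap_mid (a point): Middle of the gap between the gauge's two level aluminium tabs, one above the other, 15 mm free between them; they stick out towards the pan from a black clamp on the post, above and below the pointer's path. Fixed in a run, another height each time. At rest the pointer must be within 6 mm of this height, so that its strip is clear of both tabs.
- pan (a joint): How far the pan has sunk, in m: about 0.002 unloaded, at most 0.065. The spring gives about 9 mm per 100 g at once, well damped: about 14 mm for the block and 10 mm for each nut (each up to 7 % more or less). One or two nuts are needed.
- block: Length of plain aluminium profile with grooved long sides: 66 mm long (its x), 40 mm wide (y), 24 mm high (z), about 160 g. Origin at the centre of its underside. At the start it lies in the channel.
- channel: Fixed dark steel U channel on the bench, 50 mm long (its x), 54 mm wide over its two 5 mm walls, 30 mm high, floor 6 mm thick; 44 mm free between the walls. Origin at the centre of its underside. The walls are as high as the block's top, so the block, which sticks out 8 mm at each end, can be taken only by its ends.
- nut0: Steel hex nut lying flat on the bench, 36 mm across flats, 42 mm across corners, 19 mm high, with a 24 mm bore, about 110 g; all three are alike. Origin at the centre of its underside, z along the bore, a pair of flats faces +x and -x (and every 60 degrees).
- nut1: Steel hex nut lying flat on the bench, 36 mm across flats, 42 mm across corners, 19 mm high, with a 24 mm bore, about 110 g; all three are alike. Origin at the centre of its underside, z along the bore, a pair of flats faces +x and -x (and every 60 degrees).
- nut2: Steel hex nut lying flat on the bench, 36 mm across flats, 42 mm across corners, 19 mm high, with a 24 mm bore, about 110 g; all three are alike. Origin at the centre of its underside, z along the bore, a pair of flats faces +x and -x (and every 60 degrees).
- relay: Bystander: upright white plastic relay box, 60 x 36 x 58 mm, origin at the centre of its underside.
- driver: Bystander: black-handled screwdriver lying on the bench, origin under its middle.
- tape: Bystander: white roll of tape lying flat, 80 mm across, 19 mm high, origin at the centre of its underside.
Things that resemble listed ones, but are neither listed nor needed, are in the scene too. Leave any blue or pink look-alike of the nut0 alone. What is shaped like the channel but turquoise is not meant.

How it is judged:
On the way, in this order (a step that is already met when the one before it is completed fails the run):
1. the block lies flat on the bench, out of its channel, let go (height (world z) of block below 0.003 m and angle between block's own z axis and vertical below 0.05 rad and horizontal distance between block and channel above 0.05 m and contact force between the fingers and block below 0.05 N and linear speed of block below 0.02 m/s), for 0.1 s.
2. the block lies let go in the pan's bay, lengthwise between the cheeks, with no nut on the pan yet (x of block in the frame of pan_bay between -0.01 and 0.01 m and y of block in the frame of pan_bay between -0.02 and 0.02 m and z of block in the frame of pan_bay between -0.004 and 0.004 m and angle between the x axis of block and the x axis of pan_bay, either way round below 0.2 rad and angle between block's own z axis and vertical below 0.1 rad and contact force between the fingers and block below 0.05 N and value of joint pan above 0.012 m and height (world z) of each of nut0, nut1, nut2 below 0.07 m), for 0.1 s.
At the end, for the whole second after the job is handed in: The pointer is at rest within 6 mm of the middle height of the gauge's gap; the block lies flat on the pan in its bay, lengthwise (within 0.2 rad) between the cheeks, within 10 mm of the bay's centre along x and 20 mm along y; every nut is either on the pan (or on the block there) or on the bench (z of pointer_tip in the frame of gap_mid between -0.006 and 0.006 m and x of block in the frame of pan_bay between -0.01 and 0.01 m and y of block in the frame of pan_bay between -0.02 and 0.02 m and z of block in the frame of pan_bay between -0.004 and 0.004 m and angle between the x axis of block and the x axis of pan_bay, either way round below 0.2 rad and angle between block's own z axis and vertical below 0.1 rad and velocity of joint pan between -0.01 and 0.01 m/s and (height (world z) of nut0 below 0.006 m or (x of nut0 in the frame of pan_bay between -0.068 and 0.068 m and y of nut0 in the frame of pan_bay between -0.108 and 0.038 m and z of nut0 in the frame of pan_bay between -0.004 and 0.06 m)) and (height (world z) of nut1 below 0.006 m or (x of nut1 in the frame of pan_bay between -0.068 and 0.068 m and y of nut1 in the frame of pan_bay between -0.108 and 0.038 m and z of nut1 in the frame of pan_bay between -0.004 and 0.06 m)) and (height (world z) of nut2 below 0.006 m or (x of nut2 in the frame of pan_bay between -0.068 and 0.068 m and y of nut2 in the frame of pan_bay between -0.108 and 0.038 m and z of nut2 in the frame of pan_bay between -0.004 and 0.06 m))); the robot touches nothing.
It fails at once if a load is dropped on the pan or the pan is slammed down (sinks faster than 0.3 m/s) (velocity of joint pan above 0.3 m/s).
It fails at once if two nuts are held at the same time ((contact force between the fingers and nut0 above 2 N and contact force between the fingers and nut1 above 2 N) or (contact force between the fingers and nut0 above 2 N and contact force between the fingers and nut2 above 2 N) or (contact force between the fingers and nut1 above 2 N and contact force between the fingers and nut2 above 2 N)).
It fails at once if the relay box, the screwdriver or the tape roll is moved by more than 25 mm (distance of any of relay, driver, tape from where it was at the start of the episode above 0.025 m).
It also fails if it takes over 72 s, if anything falls off the work surface, if the arm or the gripper's body presses on something with over 40 N, if the wrist force passes 120 N, or if a joint passes its speed limit or range.

## Robot

A 6-joint arm with a two-finger parallel gripper is mounted at the origin on the work surface. World frame = base frame: x ahead of the robot, y to its left, z up, the work surface at z = 0. Lengths are in m, angles in rad, forces in N, time in s.
With the tool pointing down it reaches from about 0.35 to 0.775 m from the base axis. Payload 7.3 kg.
Tool frame: the origin (TCP) lies midway between the tips of the shut fingers; the grasp point (between the pads) lies 19 mm behind it; z points along the fingers, y is the line along which they close (so a half turn about z gives the same grasp; the last joint's range is limited). The gripper opens to 92 mm and grips with 3 to 60 N. Pads are 19 mm wide; open, the fingers measure 130 mm over their backs; the gripper's body (75 mm by 190 mm) begins 47 mm behind the grasp point.
Start: joints at [0.956, 0.342, 1.524, -0, 1.275, -0.146], TCP at [0.237, 0.468, 0.227] pointing down, gripper open.
Joint ranges: [-2.53, 2.53], [-0.77, 2.02], [0.04, 2.7], [-1, 4.14], [0.28, 2.66], [-3.11, 3.11]. Speed limits (rad/s): [2.57, 2.57, 3.14, 3.14, 3.14, 3.14].

## Interface

Orientations are given as a rotation vector (axis times angle).
In Python, from station import robot gives the robot as it stands. The module is installed in compiled form; this text tells all that it offers.
- The arm moves only by the tool step_arm, never from a script. Its argument "moves" is a list of rows, each a list of 7 numbers: the turn, a rotation vector about the tool's x, y, z in degrees, then the shift along the tool's x, y, z in m, then the opening, from 0 (shut) to 1 (fully open). A call has 1 to 20 rows; each row is the pose to reach, as a shift and turn from the pose commanded when the call began, along the tool's axes at that moment; what a row does not reach only later rows make up. A row lasts 1/12 s, in which the tool goes at most 41.7 mm and 7.16 degrees, less where a joint would pass 70% of its speed; a pose out of reach is approached as far as the arm can. A call with a gripper value outside its range is refused whole. The fingers move at their own pace and stop on an object; "grip_force" is the grip in N (left out, the last holds). Time passes only in rows, so rows that repeat a pose let the fingers close. It gives the time, the measured TCP pose, the force, the opening and the grip force at its end, in the units of the state.
- robot.read_state(): the state, without advancing time (a new reading comes with each control period).
- robot.grab_frame(name): name is "scene" or "top" or "wrist"; returns a dict with "pixels" (420x560x3 uint8, red, green, blue), "vertical_fov" (degrees; the focal length in pixels is half the picture's height over the tangent of half this angle, whatever the lens; pixels are square), "cx", "cy" (the principal point, pixels), "R" (3x3) and "t" (3): a world point X has camera coordinates R X + t; the wrist camera has in their place "T_tool_cam" (4x4, takes a point from camera to tool coordinates, whose origin is the TCP and whose axes are the flange's). Camera axes: x right, y down, z forward; pixel columns grow to the right and rows downward; lengths in m; the calibration is good to about 2 mm. A picture is of the moment at which its call begins: read the wrist's pose just before it. There is no depth.
- robot.hand_in(): hands the job in; it is judged then, once.
The state is a dict: "clock": time; "joints": joint angles; "joint_vel": joint speeds; "tau": joint torques, N m; "tcp_pos": TCP position; "eef_rot": TCP orientation; "ft_force": force on the tool from outside, world axes, zero at the start; "ft_torque": the same for the moment, N m; "opening": finger opening in m; "gripper_force": force on a finger pad.
Only numpy, scipy, OpenCV 4.12 (cv2) and the standard library are available. Lean on these libraries where they do the work, as an engineer would, in place of code of your own. Each camera call takes 0.05 s, during which the arm holds its last target. There are 200 camera calls.

## Working session

There is one attempt and no reset: what is moved stays moved. The work goes in short steps, Python scripts to look and compute and a tool call to move; the robot and the scene stay as the last step left them, time stands still between calls to the robot, and variables do not carry over. Pictures are saved under pics/ and viewed, at most 10 in all, crops included, and the job is handed in when it is done.

Besides the shell and the picture viewer there is one more tool, called after "Emit:" by a JSON object that holds its "name" and its "arguments". step_arm: Moves the arm, as the interface text tells. Its arguments: {"type":"object","properties":{"moves":{"type":"array","items":{"type":"array","items":{"type":"number"}}},"grip_force":{"type":"number"}},"required":["moves"]}

```bash
mkdir -p pics
cat > h.py <<'E'
import numpy as np, cv2
from scipy.spatial.transform import Rotation as Ro
from station import robot
def grab(n):
    s=robot.read_state(); f=robot.grab_frame(n)
    if n=="wrist":
        T=np.eye(4);T[:3,:3]=Ro.from_rotvec(s["eef_rot"]).as_matrix();T[:3,3]=s["tcp_pos"]
        W=np.linalg.inv(T@np.array(f["T_tool_cam"]));f["R"]=W[:3,:3];f["t"]=W[:3,3]
    f["R"]=np.array(f["R"]);f["t"]=np.array(f["t"])
    f["f"]=210/np.tan(np.radians(f["vertical_fov"])/2)
    return f
def ray(f,u,v):
    d=f["R"].T@np.array([(u-f["cx"])/f["f"],(v-f["cy"])/f["f"],1.]);return -f["R"].T@f["t"],d
def onz(f,u,v,z):
    c,d=ray(f,u,v);return c+d*(z-c[2])/d[2]
def proj(f,X):
    p=f["R"]@np.array(X)+f["t"];return p[:2]/p[2]*f["f"]+[f["cx"],f["cy"]]
def save(f,n,box=None,k=1):
    im=cv2.cvtColor(f["pixels"],cv2.COLOR_RGB2BGR)
    if box: im=im[box[1]:box[3],box[0]:box[2]]
    if k!=1: im=cv2.resize(im,None,fx=k,fy=k,interpolation=cv2.INTER_CUBIC)
    cv2.imwrite(f"pics/{n}.png",im)
E
python3 - <<'E'
from h import *
import pickle
for n in("top","scene"):
    f=grab(n);save(f,n+"0",k=1.4);pickle.dump(f,open(n+"0.pkl","wb"));print(n,-f["R"].T@f["t"],f["f"],f["R"])
s=robot.read_state();print(s)
E
```

```text
top [0.30944099 0.00579072 1.2965477 ] 545.1145610888259 [[ 1.74294159e-03 -9.99988350e-01 -4.50136820e-03]
 [-9.78820310e-01 -7.84516683e-04 -2.04719775e-01]
 [ 2.04713858e-01  4.76284523e-03 -9.78810273e-01]]
scene [ 1.06964938 -0.49978855  0.54949842] 401.0092951665693 [[ 0.71923327  0.69467059  0.01167394]
 [ 0.35648022 -0.35455845 -0.86441319]
 [-0.59634332  0.62587625 -0.50264656]]
{'clock': 0.1, 'joints': array([ 9.56021390e-01,  3.42670782e-01,  1.52490263e+00,  1.25714534e-05,
        1.27540091e+00, -1.46018273e-01]), 'joint_vel': array([-0.00086368, -0.00220937, -0.00151155,  0.00021713,  0.00091875,
       -0.00107566]), 'tau': array([ 1.29267861e-03, -4.32005811e+01, -2.44695157e+01,  7.18152174e-02,
        5.25956182e-02, -5.65452615e-05]), 'tcp_pos': array([0.23696185, 0.46808355, 0.22611184]), 'eef_rot': array([-7.29482047e-01, -3.05518628e+00,  2.00782831e-03]), 'ft_force': array([-0.57117201, -0.21408138,  0.36306363]), 'ft_torque': array([ 0.03123212, -0.00056429, -0.00663117]), 'gripper_force': 0.0, 'opening': 0.09190478779779494}
```

View pics/top0.png

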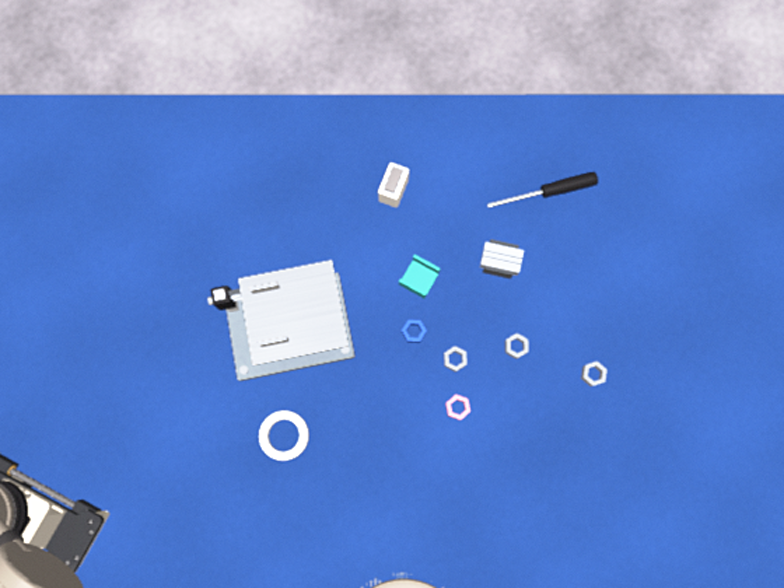

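View pics/scene0.png

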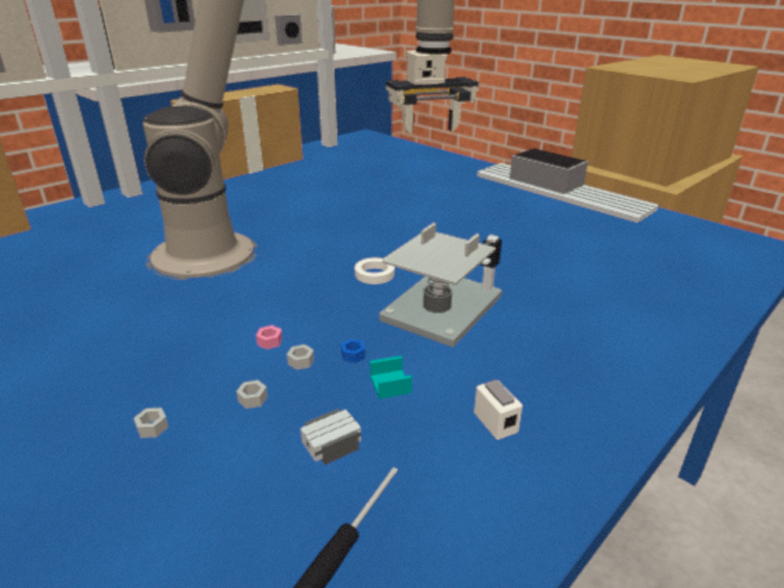

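The top view (pixels in the 1.4x picture) shows the block in its channel at (502,258), steel nuts at (456,358), (517,345) and (595,373), and the stand pan near (293,313) with its cheeks at (265,288) and (275,342). The blue and pink nuts and the turquoise channel are the decoys. Next I measure these.

Run:
```python
from h import *
import pickle
f=pickle.load(open("top0.pkl","rb"));im=f["pixels"]
hsv=cv2.cvtColor(im,cv2.COLOR_RGB2HSV)
m=((hsv[...,1]<90)&(hsv[...,2]>110)).astype(np.uint8)*255
m[:75]=0
cs,_=cv2.findContours(m,cv2.RETR_EXTERNAL,cv2.CHAIN_APPROX_NONE)
for c in cs:
    if cv2.contourArea(c)<60: continue
    r=cv2.minAreaRect(c);M=cv2.moments(c);u,v=M["m10"]/M["m00"],M["m01"]/M["m00"]
    z=.03 if 340<u<380 and 160<v<205 else .019
    if u<260 and v<290: z=.123
    b=cv2.boxPoints(r); P=np.array([onz(f,*p,z)[:2] for p in b])
    e1=P[1]-P[0];e2=P[2]-P[1]
    print(np.round([u,v,cv2.contourArea(c)],1),"z",z,onz(f,u,v,z)[:2].round(4),"rectc",P.mean(0).round(4),"len",np.linalg.norm(e1).round(4),np.degrees(np.arctan2(e1[1],e1[0])).round(1),np.linalg.norm(e2).round(4))
    if abs(cv2.contourArea(c)-130)<120:
        # nut orientation via 6-fold phase of the outline
        X=np.array([onz(f,*p[0],z)[:2] for p in c]);X=X-X.mean(0);t=np.arctan2(X[:,1],X[:,0]);rr=np.hypot(*X.T)
        k=np.sum(rr*np.exp(6j*t))/len(t);print("  corner angle mod60",np.degrees(np.angle(k))/6, "amp",abs(k), "r",rr.mean(),rr.min(),rr.max())
save(f,"topcrop",(140,165,390,300),3)
f=pickle.load(open("scene0.pkl","rb"));save(f,"scenecrop",(190,130,390,330),3)
```

```text
[287.  416.6 174. ] z 0.019 [0.1026 0.0024] rectc [0.104  0.0024] len 0.0126 0.5 0.1021
  corner angle mod60 28.801045503285263 amp 0.01837361706583832 r 0.028501864175910625 0.004444884928595568 0.057635104784170776
[  8.5 409.7 348.5] z 0.019 [0.1156 0.6224] rectc [0.1279 0.6082] len 0.0697 -89.9 0.0639
[  3.9 365.4  99.5] z 0.019 [0.2107 0.643 ] rectc [0.2128 0.6429] len 0.0724 6.2 0.0183
  corner angle mod60 7.691618619086861 amp 0.0052899854691082744 r 0.019726018796946833 0.0033719904099417364 0.040768877310407306
[ 28.  371.  804.5] z 0.019 [0.1986 0.587 ] rectc [0.2027 0.6159] len 0.0842 -25.7 0.1187
[ 29.1 347.8 182. ] z 0.019 [0.2493 0.5897] rectc [0.2493 0.5882] len 0.0125 -22.9 0.1211
  corner angle mod60 3.6894816902763794 amp 0.02321725004841113 r 0.03175318539237172 0.0039039932849608406 0.06112501723649964
[202.2 310.7 982.5] z 0.019 [0.3331 0.1979] rectc [0.3337 0.1972] len 0.0812 -89.9 0.0793
[326.8 290.4 222.5] z 0.019 [ 0.3798 -0.0898] rectc [ 0.3802 -0.0897] len 0.0412 -45.5 0.0389
  corner angle mod60 9.130838739947407 amp 0.0013646148402915283 r 0.0194788454203
[... 512 characters left out ...]
 0.019 [ 0.4821 -0.1903] rectc [ 0.4824 -0.1908] len 0.0378 -89.9 0.0404
  corner angle mod60 -0.9680726925223246 amp 0.0005938686010911927 r 0.01940728363572048 0.016593752982819784 0.021344059599651286
[ 205.9  228.9 5771. ] z 0.123 [0.5066 0.1798] rectc [0.5094 0.1831] len 0.1892 -78.3 0.1611
[358.3 183.5 545. ] z 0.03 [ 0.6326 -0.168 ] rectc [ 0.6332 -0.1683] len 0.0528 -14.0 0.0693
[367.9 141.3  85. ] z 0.019 [ 0.7422 -0.196 ] rectc [ 0.7419 -0.1951] len 0.1005 -74.8 0.008
  corner angle mod60 -14.83693320941637 amp 0.0202341031402711 r 0.025914166539667056 0.001881537688722738 0.050297142103105916
[280.6 131.4 462. ] z 0.019 [0.7677 0.0184] rectc [0.7682 0.0184] len 0.0771 -20.5 0.0441
```

View pics/topcrop.png

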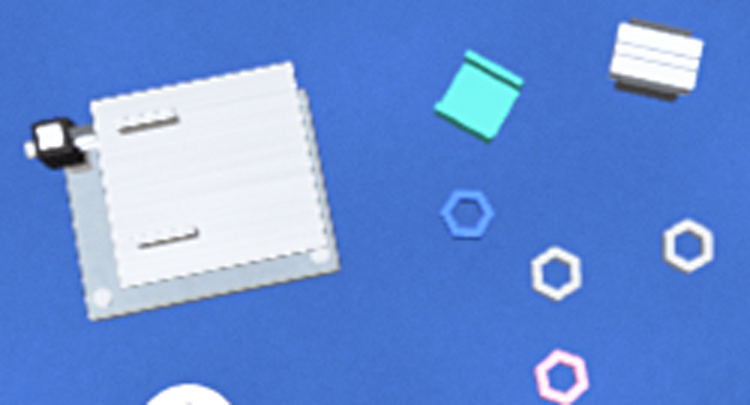

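View pics/scenecrop.png

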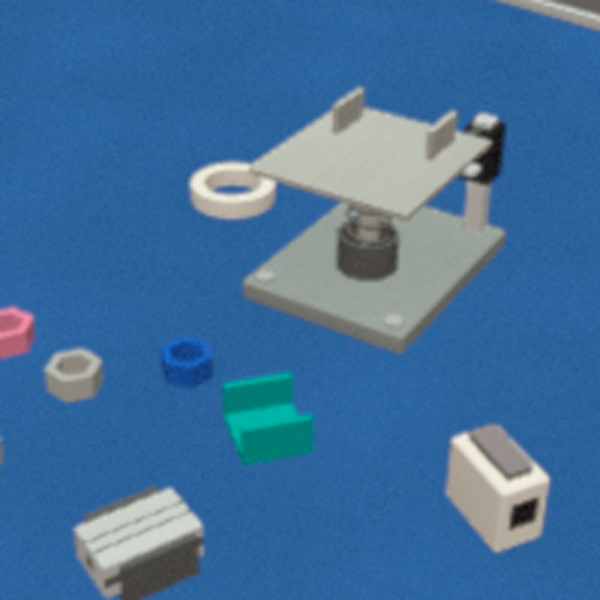

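The crops match the first view: the pan's open side faces world -y with a stand yaw of about +9°. The gauge clamp is at crop (55,145). I'll write the move helper, refine the pan pose, and head for the block.

```bash
cat >> h.py <<'E'
def to(x,y,z,yaw):  # turn (deg) and shift in tool axes to reach a tool-down pose; yaw = tool y direction, deg
    s=robot.read_state();R=Ro.from_rotvec(s["eef_rot"]).as_matrix()
    a=np.radians(yaw);Y=np.array([np.cos(a),np.sin(a),0]);Z=np.array([0,0,-1.]);G=np.c_[np.cross(Y,Z),Y,Z]
    print("to",np.round(Ro.from_matrix(R.T@G).as_rotvec(degrees=True),2),np.round(R.T@(np.array([x,y,z])-s["tcp_pos"]),4),
      "dist",np.linalg.norm(np.array([x,y,z])-s["tcp_pos"]).round(3),"yawnow",np.degrees(np.arctan2(R[1,1],R[0,1])).round(2),"tcp",s["tcp_pos"].round(4),"t",round(s["clock"],2),"q6",s["joints"][5].round(2),"open",round(float(s["opening"]),4))
E
python3 - <<'E'
from h import *
import pickle
f=pickle.load(open("top0.pkl","rb"))
C=[onz(f,140+u/3,165+v/3,.123)[:2] for u,v in[(92,101),(293,63),(323,255),(122,287)]]
C=np.array(C);print(C.round(4),C.mean(0),[np.linalg.norm(C[i]-C[i-1]).round(4) for i in range(4)])
for i in range(4):
    d=C[i]-C[i-1];print(np.degrees(np.arctan2(d[1],d[0])).round(1))
K=np.array([onz(f,140+u/3,165+v/3,.149)[:2] for u,v in[(119,122),(177,113),(137,241),(197,231)]]);print("cheek",K.round(4),K.mean(0))
print("blue",onz(f,295.7,235.7,.019))
w=grab("wrist");print(w["T_tool_cam"],w["f"])
to(.633,-.168,.2,76)
E
```

```text
[[0.5741 0.2598]
 [0.603  0.1123]
 [0.4603 0.0879]
 [0.4371 0.2322]] [0.51863922 0.17302959] [np.float64(0.1398), np.float64(0.1503), np.float64(0.1447), np.float64(0.1461)]
11.4
-78.9
-170.3
99.2
cheek [[0.5528 0.2341]
 [0.5595 0.1926]
 [0.4668 0.2178]
 [0.474  0.1756]] [0.51326609 0.20502419]
blue [ 0.50789595 -0.01807266  0.019     ]
[[-2.13032746e-04 -9.63256004e-01 -2.68584857e-01  7.28425923e-02]
 [ 9.99999899e-01 -9.91107489e-05 -4.37715298e-04  5.28875797e-04]
 [ 3.95012243e-04 -2.68584923e-01  9.63255928e-01 -1.58794699e-01]
 [ 0.00000000e+00  0.00000000e+00  0.00000000e+00  1.00000000e+00]] 369.5067662331229
to [ -0.07  -0.02 -12.86] [-0.6407 -0.3885  0.0266] dist 0.75 yawnow 63.14 tcp [0.237  0.4681 0.2262] t 0.15 q6 -0.15 open 0.092
```

Emit:
{"name": "step_arm", "arguments": {"moves": [[0,0,-12.9,-0.64,-0.388,0.03,1],[0,0,-12.9,-0.64,-0.388,0.03,1],[0,0,-12.9,-0.64,-0.388,0.03,1],[0,0,-12.9,-0.64,-0.388,0.03,1],[0,0,-12.9,-0.64,-0.388,0.03,1],[0,0,-12.9,-0.64,-0.388,0.03,1],[0,0,-12.9,-0.64,-0.388,0.03,1],[0,0,-12.9,-0.64,-0.388,0.03,1],[0,0,-12.9,-0.64,-0.388,0.03,1],[0,0,-12.9,-0.64,-0.388,0.03,1],[0,0,-12.9,-0.64,-0.388,0.03,1],[0,0,-12.9,-0.64,-0.388,0.03,1],[0,0,-12.9,-0.64,-0.388,0.03,1],[0,0,-12.9,-0.64,-0.388,0.03,1],[0,0,-12.9,-0.64,-0.388,0.03,1],[0,0,-12.9,-0.64,-0.388,0.03,1],[0,0,-12.9,-0.64,-0.388,0.03,1],[0,0,-12.9,-0.64,-0.388,0.03,1],[0,0,-12.9,-0.64,-0.388,0.03,1],[0,0,-12.9,-0.64,-0.388,0.03,1]]}}

```text
clock: 1.82
tcp_pos: [0.633, -0.1694, 0.1948]
eef_rot: [-0.387, -3.116, -0.001]
ft_force: [0.7, 0.9, -1.3]
opening: 0.0919
gripper_force: 0.0
```

Run:
```python
from h import *
import pickle
f=grab("wrist");pickle.dump(f,open("w1.pkl","wb"));save(f,"w1")
to(.633,-.168,.1,76)
hsv=cv2.cvtColor(f["pixels"],cv2.COLOR_RGB2HSV)
for th in(120,150,180):
  m=((hsv[...,1]<70)&(hsv[...,2]>th)).astype(np.uint8)*255
  m=cv2.morphologyEx(m,cv2.MORPH_CLOSE,np.ones((7,7)))
  cs,_=cv2.findContours(m,cv2.RETR_EXTERNAL,cv2.CHAIN_APPROX_NONE)
  for c in cs:
    if cv2.contourArea(c)<800: continue
    P=np.array([onz(f,*p[0],.03)[:2] for p in c]).astype(np.float32)*1000
    print(th,cv2.boundingRect(c),cv2.contourArea(c),cv2.minAreaRect(P))
```

```text
to [ 0.04 -0.13 -0.05] [-0.0009 -0.0005  0.0954] dist 0.095 yawnow 75.95 tcp [ 0.6324 -0.1675  0.1954] t 1.87 q6 -1.7 open 0.0914
120 (0, 404, 391, 16) 5418.0 ((844.8223876953125, -316.0511779785156), (420.4570617675781, 19.63275146484375), 75.85626220703125)
120 (70, 246, 420, 117) 18478.5 ((742.2166748046875, -196.6628875732422), (412.7352294921875, 125.72467041015625), 77.28092193603516)
120 (473, 234, 68, 21) 913.5 ((734.072998046875, 25.783897399902344), (63.251983642578125, 19.866188049316406), 75.84585571289062)
120 (242, 160, 76, 60) 4042.0 ((631.9570922851562, -168.0040283203125), (66.44961547851562, 53.83145523071289), 77.34059143066406)
120 (185, 0, 51, 50) 1864.5 ((486.92889404296875, -188.9043426513672), (35.8200569152832, 39.06082534790039), 89.25177764892578)
120 (18, 0, 59, 33) 1132.0 ((450.1272277832031, -312.0191955566406), (44.07524871826172, 23.024723052978516), 75.83570861816406)
150 (0, 404, 391, 16) 5262.0 ((844.823486328125, -316.051513671875), (420.4570617675781, 19.63048553466797), 75.85626220703125)
150 (70, 295, 420, 68) 12022.0 ((768.1456909179688, -202.5
[... 941 characters left out ...]
0478516, 38.11792755126953), 75.85198974609375)
180 (385, 246, 75, 41) 1339.5 ((740.6305541992188, -59.34275436401367), (82.75801086425781, 28.93503189086914), 35.81038284301758)
180 (100, 246, 74, 41) 1254.0 ((675.09130859375, -316.3747253417969), (27.084144592285156, 82.77798461914062), 25.876405715942383)
180 (473, 234, 68, 21) 881.5 ((734.5131225585938, 25.85968017578125), (63.059844970703125, 19.202194213867188), 73.8747787475586)
180 (242, 164, 76, 55) 3442.5 ((634.0631713867188, -168.49453735351562), (66.4497299194336, 49.55758285522461), 77.3965835571289)
180 (185, 0, 49, 48) 1723.0 ((486.7542419433594, -189.62692260742188), (37.870506286621094, 34.15224838256836), 75.83580017089844)
```

View pics/w1.png

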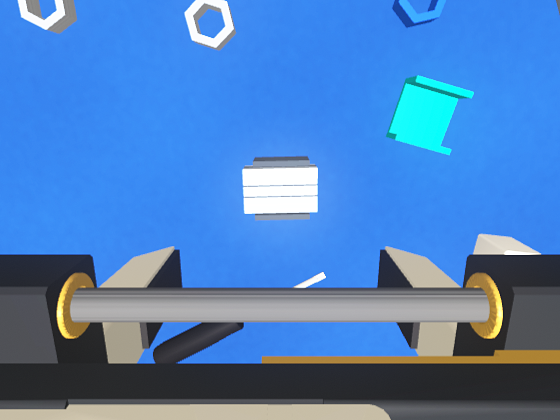

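The wrist view shows the block's top face centred at (280,190), spanning cols 243–318 and rows 167–213. Its measured 66 mm length is right. It sits nearly under the tool at about (0.632, -0.168), yaw 77°.

Emit:
{"name": "step_arm", "arguments": {"moves": [[0,0,-1.3,-0.0005,0,0.04,1],[0,0,-1.3,-0.0005,0,0.08,1],[0,0,-1.3,-0.0005,0,0.12,1],[0,0,-1.3,-0.0005,0,0.15,1],[0,0,-1.3,-0.0005,0,0.17,1],[0,0,-1.3,-0.0005,0,0.185,1],[0,0,-1.3,-0.0005,0,0.185,1],[0,0,-1.3,-0.0005,0,0.185,0.5],[0,0,-1.3,-0.0005,0,0.185,0.5],[0,0,-1.3,-0.0005,0,0.185,0.5],[0,0,-1.3,-0.0005,0,0.185,0.5],[0,0,-1.3,-0.0005,0,0.185,0.5],[0,0,-1.3,-0.0005,0,0.185,0.5]], "grip_force": 25}}

```text
clock: 2.95
tcp_pos: [0.634, -0.1672, 0.0132]
eef_rot: [0.346, 3.12, -0.001]
ft_force: [-1.0, -0.1, 6.7]
opening: 0.0659
gripper_force: 25.0
```

Emit:
{"name": "step_arm", "arguments": {"moves": [[0,0,0,0,0,-0.015,0.5],[0,0,0,0,0,-0.035,0.5],[0,0,0,0,0,-0.06,0.5],[0,0,0,0,0,-0.06,0.5]]}}

```text
clock: 3.28
tcp_pos: [0.6358, -0.168, 0.0767]
eef_rot: [0.346, 3.115, -0.003]
ft_force: [1.0, -0.2, -0.5]
opening: 0.0656
gripper_force: 25.0
```

Run:
```python
from h import *
to(.56,-.27,.009,77)
s=robot.read_state();print(s["opening"],s["gripper_force"],s["ft_force"])
```

```text
to [-0.06  0.46  0.33] [ 0.0522 -0.1161  0.0674] dist 0.144 yawnow 77.33 tcp [ 0.6358 -0.168   0.0767] t 3.28 q6 -1.72 open 0.0656
0.06559532482513412 24.999675750732422 [ 1.03437164 -0.21108679 -0.50632423]
```

Emit:
{"name": "step_arm", "arguments": {"moves": [[0,0,0,0.018,-0.038,0,0.5],[0,0,0,0.035,-0.076,0.01,0.5],[0,0,0,0.052,-0.116,0.03,0.5],[0,0,0,0.052,-0.116,0.05,0.5],[0,0,0,0.052,-0.116,0.058,0.5],[0,0,0,0.052,-0.116,0.061,0.5],[0,0,0,0.052,-0.116,0.063,0.5],[0,0,0,0.052,-0.116,0.0645,0.5],[0,0,0,0.052,-0.116,0.0655,0.5],[0,0,0,0.052,-0.116,0.0655,0.5],[0,0,0,0.052,-0.116,0.0655,0.5]]}}

```text
clock: 4.2
tcp_pos: [0.5583, -0.2684, 0.0073]
eef_rot: [0.344, 3.121, -0.001]
ft_force: [0.3, 2.2, 3.0]
opening: 0.0659
gripper_force: 25.0
```

Run:
```python
from h import *
to(.56,-.27,.009,77)
s=robot.read_state();print(s["opening"],s["gripper_force"],s["ft_force"])
```

```text
to [-0.02  0.12  0.41] [-0.002  -0.0012 -0.0017] dist 0.003 yawnow 77.41 tcp [ 0.5583 -0.2684  0.0073] t 4.2 q6 -1.92 open 0.0659
0.06591542303204169 25.000215768814087 [0.26855411 2.19702239 3.01699266]
```

Emit:
{"name": "step_arm", "arguments": {"moves": [[0,0,0,0,0,0,0.85],[0,0,0,0,0,0,1],[0,0,0,0,0,0,1],[0,0,0,0,0,0,1],[0,0,0,0,0,-0.02,1],[0,0,0,0,0,-0.06,1],[0,0,7,0,0,-0.1,1],[0,0,14,0,0,-0.1,1],[0,0,21,0,0,-0.1,1],[0,0,28,0,0,-0.1,1],[0,0,35,0,0,-0.1,1],[0,0,42,0,0,-0.1,1],[0,0,49,0,0,-0.1,1],[0,0,56,0,0,-0.1,1],[0,0,63,0,0,-0.1,1],[0,0,70,0,0,-0.1,1],[0,0,77,0,0,-0.1,1],[0,0,84,0,0,-0.1,1],[0,0,90,0,0,-0.1,1],[0,0,90,0,0,-0.1,1]]}}

```text
clock: 5.87
tcp_pos: [0.5571, -0.2689, 0.1061]
eef_rot: [-2.457, -1.958, -0.0]
ft_force: [0.8, 0.2, 0.1]
opening: 0.0921
gripper_force: 0.0
```

Run:
```python
from h import *
f=grab("wrist");save(f,"w2")
to(.5585,-.2685,.01,-12.7)
hsv=cv2.cvtColor(f["pixels"],cv2.COLOR_RGB2HSV)
m=((hsv[...,1]<70)&(hsv[...,2]>150)).astype(np.uint8)*255
m=cv2.morphologyEx(m,cv2.MORPH_CLOSE,np.ones((7,7)))
cs,_=cv2.findContours(m,cv2.RETR_EXTERNAL,cv2.CHAIN_APPROX_NONE)
print(proj(f,[.5585,-.2685,.024]))
for c in cs:
    if cv2.contourArea(c)<1500: continue
    P=np.array([onz(f,*p[0],.024)[:2] for p in c]).astype(np.float32)*1000
    print(cv2.boundingRect(c),cv2.contourArea(c),cv2.minAreaRect(P))
```

```text
to [-0.01 -0.    0.14] [0.0007 0.0013 0.0962] dist 0.096 yawnow -12.56 tcp [ 0.5571 -0.2689  0.1062] t 5.92 q6 -0.35 open 0.0917
[281.96602328 216.85071366]
(0, 404, 391, 16) 5262.0 ((454.52349853515625, -411.086669921875), (14.662904739379883, 313.3843994140625), 77.08656311035156)
(70, 301, 420, 62) 10340.5 ((536.9979248046875, -355.0531311035156), (51.51704406738281, 307.55035400390625), 77.55999755859375)
(249, 163, 61, 99) 5731.5 ((557.1571655273438, -265.9863586425781), (69.19428253173828, 40.50686264038086), 77.11808013916016)
(110, 96, 68, 63) 3036.5 ((485.30413818359375, -190.67591857910156), (35.54789733886719, 44.15915298461914), 89.3463134765625)
(321, 0, 76, 78) 5360.0 ((627.2300415039062, -170.33929443359375), (42.46122360229492, 42.929908752441406), 77.10770416259766)
```

View pics/w2.png

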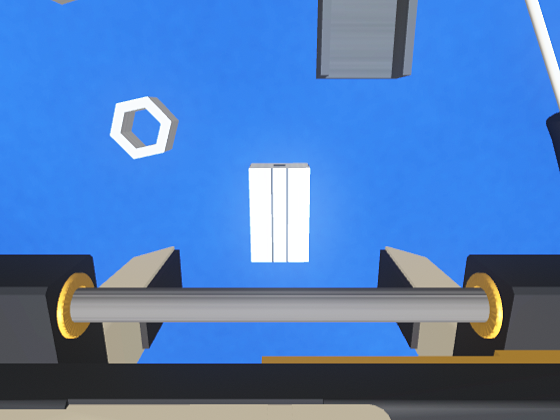

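The block lies flat, let go, with its top at cols 249–310, rows 167–262 (centre (280,215)). The tool is above it and turned across its width.

Emit:
{"name": "step_arm", "arguments": {"moves": [[0,0,0,-0.001,0,0.035,1],[0,0,0,-0.001,0,0.065,1],[0,0,0,-0.001,0,0.085,1],[0,0,0,-0.001,0,0.099,1],[0,0,0,-0.001,0,0.099,1],[0,0,0,-0.001,0,0.099,0.2],[0,0,0,-0.001,0,0.099,0.2],[0,0,0,-0.001,0,0.099,0.2],[0,0,0,-0.001,0,0.099,0.2],[0,0,0,-0.001,0,0.099,0.2],[0,0,0,-0.001,0,0.099,0.2],[0,0,0,-0.001,0,0.099,0.2],[0,0,0,-0.001,0,0.099,0.2],[0,0,0,-0.001,0,0.07,0.2],[0,0,0,-0.001,0,0.03,0.2],[0,0,0,-0.001,0,-0.01,0.2],[0,0,0,-0.001,0,-0.05,0.2],[0,0,0,-0.001,0,-0.09,0.2],[0,0,0,-0.001,0,-0.12,0.2],[0,0,0,-0.001,0,-0.12,0.2]]}}

```text
clock: 7.58
tcp_pos: [0.5593, -0.2713, 0.2339]
eef_rot: [2.443, 1.956, 0.007]
ft_force: [0.1, -0.5, -0.0]
opening: 0.0398
gripper_force: 24.9
```

Run:
```python
from h import *
a=np.radians(10);b=np.array([.5125,.2065])
to(*b,.23,-80)
print(robot.read_state()["gripper_force"])
```

```text
to [ 0.75 -0.19 67.35] [ 4.559e-01 -1.503e-01  2.000e-04] dist 0.48 yawnow -12.65 tcp [ 0.5593 -0.2713  0.2339] t 7.58 q6 -0.35 open 0.0398
24.90851730108261
```

Emit:
{"name": "step_arm", "arguments": {"moves": [[0,0,6.7,0.038,-0.012,0,0.2],[0,0,13.4,0.076,-0.024,0,0.2],[0,0,20.1,0.115,-0.036,0,0.2],[0,0,26.8,0.153,-0.048,0,0.2],[0,0,33.5,0.191,-0.06,0,0.2],[0,0,40.2,0.229,-0.071,0,0.2],[0,0,46.9,0.267,-0.083,0,0.2],[0,0,53.6,0.306,-0.095,0,0.2],[0,0,60.3,0.344,-0.107,0,0.2],[0,0,67.4,0.382,-0.119,0,0.2],[0,0,67.4,0.382,-0.119,0,0.2],[0,0,67.4,0.382,-0.119,0,0.2],[0,0,67.4,0.382,-0.119,0,0.2]]}}

```text
clock: 8.67
tcp_pos: [0.524, 0.1294, 0.2253]
eef_rot: [3.129, 0.277, -0.002]
ft_force: [0.5, -0.6, -1.4]
opening: 0.0396
gripper_force: 24.9
```

Run:
```python
from h import *
import pickle
f=grab("wrist");save(f,"w3");pickle.dump(f,open("w3.pkl","wb"))
to(.5125,.2065,.16,-80)
print("bay",proj(f,[.5125,.2065,.123]))
```

```text
to [0.02 0.08 0.02] [ 0.0021 -0.0789  0.0654] dist 0.102 yawnow -79.98 tcp [0.5243 0.1285 0.2255] t 8.72 q6 1.49 open 0.0395
bay [173.63161799 205.79507151]
```

View pics/w3.png

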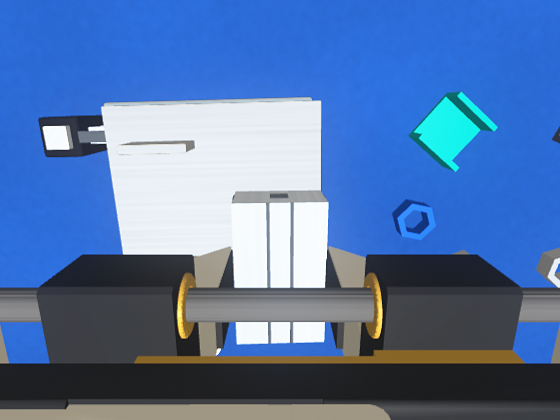

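The pan's far corners are at (103,107) and (321,101), the +x cheek at (118–194, 142–153), and the gauge post top at (57,138). I'll compare these with the top view.

Run:
```python
from h import *
import pickle
f=pickle.load(open("w3.pkl","rb"))
g=cv2.cvtColor(f["pixels"],cv2.COLOR_RGB2HSV)
for n,u,v,z in[("TL",103,107,.123),("TR",321,101,.123),("Ledge",123,255,.123),("Redge",321,190,.123),("chk near L",119,151,.123),("chk near R",192,152,.123),("chk topL",118,143,.149),("chk topR",194,142,.149),("post",57,138,.125)]:
    P=onz(f,u,v,z)[:2]
    for yaw in(10,):
        a=np.radians(yaw);c=np.array([.5186,.1730]);d=P-c
        print(n,P.round(4),"stand frame",np.round([d@[np.cos(a),np.sin(a)],d@[-np.sin(a),np.cos(a)]],4))
# pan edge rows/cols by gradient
for u in(150,200,250,300): print(u,[ (v,tuple(f["pixels"][v,u])) for v in range(94,110,2)])
```

```text
TL [0.5735 0.2607] stand frame [0.0693 0.0768]
TR [0.6034 0.1155] stand frame [ 0.0735 -0.0713]
Ledge [0.4672 0.2405] stand frame [-0.0389  0.0754]
Redge [0.5429 0.1028] stand frame [ 0.0118 -0.0733]
chk near L [0.5455 0.2482] stand frame [0.0396 0.0694]
chk near R [0.5538 0.1977] stand frame [0.039  0.0182]
chk topL [0.5554 0.2386] stand frame [0.0476 0.0583]
chk topR [0.5643 0.1917] stand frame [0.0483 0.0105]
post [0.5474 0.29  ] stand frame [0.0487 0.1103]
150 [(94, (np.uint8(56), np.uint8(113), np.uint8(217))), (96, (np.uint8(56), np.uint8(114), np.uint8(218))), (98, (np.uint8(56), np.uint8(116), np.uint8(218))), (100, (np.uint8(50), np.uint8(111), np.uint8(220))), (102, (np.uint8(180), np.uint8(187), np.uint8(183))), (104, (np.uint8(156), np.uint8(175), np.uint8(191))), (106, (np.uint8(234), np.uint8(236), np.uint8(241))), (108, (np.uint8(228), np.uint8(234), np.uint8(240)))]
200 [(94, (np.uint8(57), np.uint8(116), np.uint8(220))), (96, (np.uint8(58), np.uint8(116), np.uint8(220))), (98, (np.uint8(56), np.uint8(116), np.uint8(222))), (100, (np.uint8(158), np.uint8(168), np.uint
[... 388 characters left out ...]
100, (np.uint8(189), np.uint8(200), np.uint8(207))), (102, (np.uint8(217), np.uint8(218), np.uint8(219))), (104, (np.uint8(230), np.uint8(237), np.uint8(243))), (106, (np.uint8(231), np.uint8(237), np.uint8(243))), (108, (np.uint8(230), np.uint8(237), np.uint8(242)))]
300 [(94, (np.uint8(57), np.uint8(116), np.uint8(221))), (96, (np.uint8(52), np.uint8(106), np.uint8(203))), (98, (np.uint8(190), np.uint8(198), np.uint8(197))), (100, (np.uint8(167), np.uint8(186), np.uint8(203))), (102, (np.uint8(238), np.uint8(241), np.uint8(244))), (104, (np.uint8(231), np.uint8(238), np.uint8(244))), (106, (np.uint8(230), np.uint8(236), np.uint8(243))), (108, (np.uint8(230), np.uint8(236), np.uint8(242)))]
```

Run:
```python
from h import *
import pickle
f=pickle.load(open("w3.pkl","rb"));s=robot.read_state();R=Ro.from_rotvec(s["eef_rot"]).as_matrix()
for v,u0,u1 in((203,232,328),(343,237,325)):
  for z in(.016,.018): print([ (R.T@(onz(f,u,v,s["tcp_pos"][2]+z)-s["tcp_pos"])).round(4) for u in(u0,u1)])
to(.5133,.2075,.135,-79.3)
```

```text
[array([ 0.0349, -0.0206, -0.0161]), array([ 0.035 ,  0.0177, -0.016 ])]
[array([ 0.0354, -0.0203, -0.0181]), array([ 0.0355,  0.0174, -0.018 ])]
[array([-0.0295, -0.0205, -0.016 ]), array([-0.0295,  0.0187, -0.016 ])]
[array([-0.0281, -0.0202, -0.018 ]), array([-0.0281,  0.0184, -0.018 ])]
to [ 0.02  0.08 -0.68] [ 0.0031 -0.0797  0.0904] dist 0.121 yawnow -79.98 tcp [0.5243 0.1285 0.2255] t 8.72 q6 1.49 open 0.0395
```

Emit:
{"name": "step_arm", "arguments": {"moves": [[0,0,-0.7,0,-0.035,0,0.2],[0,0,-0.7,0,-0.07,0,0.2],[0,0,-0.7,0,-0.08,0,0.2],[0,0,-0.7,0,-0.08,0.02,0.2],[0,0,-0.7,0,-0.08,0.05,0.2],[0,0,-0.7,0,-0.08,0.075,0.2],[0,0,-0.7,0,-0.08,0.086,0.2],[0,0,-0.7,0,-0.08,0.09,0.2],[0,0,-0.7,0,-0.08,0.092,0.2],[0,0,-0.7,0,-0.08,0.094,0.2],[0,0,-0.7,0,-0.08,0.096,0.2],[0,0,-0.7,0,-0.08,0.098,0.2],[0,0,-0.7,0,-0.08,0.1,0.2],[0,0,-0.7,0,-0.08,0.102,0.2],[0,0,-0.7,0,-0.08,0.104,0.2],[0,0,-0.7,0,-0.08,0.106,0.2],[0,0,-0.7,0,-0.08,0.108,0.2],[0,0,-0.7,0,-0.08,0.11,0.2],[0,0,-0.7,0,-0.08,0.112,0.2],[0,0,-0.7,0,-0.08,0.112,0.2]]}}

```text
clock: 10.38
tcp_pos: [0.5107, 0.2079, 0.1139]
eef_rot: [-3.128, -0.291, 0.0]
ft_force: [0.9, 0.1, 1.0]
opening: 0.04
gripper_force: 24.9
```

Run:
```python
from h import *
s=robot.read_state();print(s["opening"],s["gripper_force"],s["ft_force"],s["tcp_pos"])
import pickle
f=grab("scene");pickle.dump(f,open("s1.pkl","wb"));save(f,"s1",(270,130,400,250),5)
```

```text
0.04003189824507982 24.912700653076172 [0.88112389 0.14203293 1.02761873] [0.51071553 0.20785447 0.11388887]
```

View pics/s1.png

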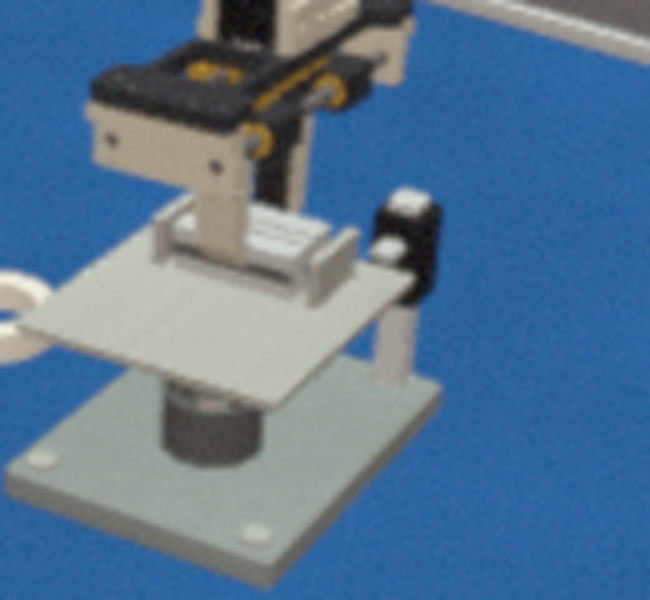

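The block sits between the cheeks at (250,240) of the crop, with the pan sunk. The upper tab shows at (390,250) beside the clamp. I'll release and lift.

Emit:
{"name": "step_arm", "arguments": {"moves": [[0,0,0,0,0,0.002,0.2],[0,0,0,0,0,0.002,0.5],[0,0,0,0,0,0.002,0.65],[0,0,0,0,0,0.002,0.7],[0,0,0,0,0,0.002,0.7],[0,0,0,0,0,-0.01,0.7],[0,0,0,0,0,-0.04,0.7],[0,0,0,0,0,-0.08,0.7],[0,0,0,0,0,-0.1,0.7],[0,0,0,0,0,-0.1,0.7]]}}

```text
clock: 11.27
tcp_pos: [0.5131, 0.2085, 0.2196]
eef_rot: [-3.126, -0.291, -0.015]
ft_force: [1.0, 0.5, 0.8]
opening: 0.0642
gripper_force: 0.0
```

Run:
```python
from h import *
import pickle
f=grab("wrist");pickle.dump(f,open("w4.pkl","wb"));save(f,"w4")
to(.5133,.2075,.2,-79)
g=grab("scene");pickle.dump(g,open("s2.pkl","wb"))
# gauge: tip of post centre at stand (50,108)
a=np.radians(10.8);c=np.array([.520,.174])
S=lambda x,y,z:[*(c+x*np.array([np.cos(a),np.sin(a)])+y*np.array([-np.sin(a),np.cos(a)])),z]
for z in(.08,.09,.1,.106,.11,.12): print(z,"y88",proj(g,S(.05,.088,z)).round(1),"y100",proj(g,S(.05,.1,z)).round(1),"wrist",proj(f,S(.05,.088,z)).round(1))
x,y=proj(g,S(.05,.09,.105)).astype(int);print(x,y)
save(g,"s2",(x-30,y-25,x+30,y+25),12)
```

```text
to [-0.03 -0.32 -0.36] [0.0011 0.0009 0.0168] dist 0.017 yawnow -79.36 tcp [0.5119 0.2081 0.2168] t 11.32 q6 1.63 open 0.0643
0.08 y88 [346.7 188.3] y100 [348.7 186.5] wrist [213.7 137.3]
0.09 y88 [347.1 184.8] y100 [349.1 183. ] wrist [211.5 138.1]
0.1 y88 [347.4 181.3] y100 [349.5 179.5] wrist [209.1 139.1]
0.106 y88 [347.6 179.1] y100 [349.7 177.4] wrist [207.6 139.7]
0.11 y88 [347.8 177.7] y100 [349.8 176. ] wrist [206.6 140.1]
0.12 y88 [348.1 174.1] y100 [350.2 172.4] wrist [203.8 141.2]
347 179
```

View pics/w4.png

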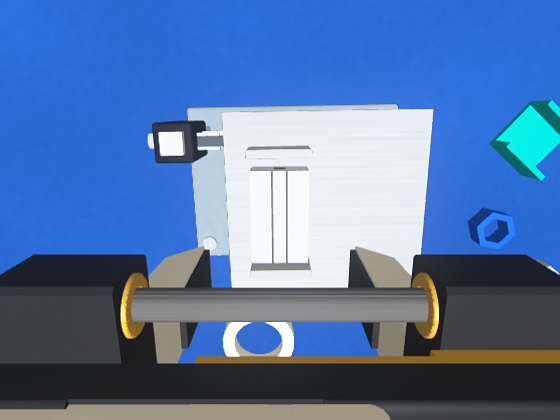

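View pics/s2.png

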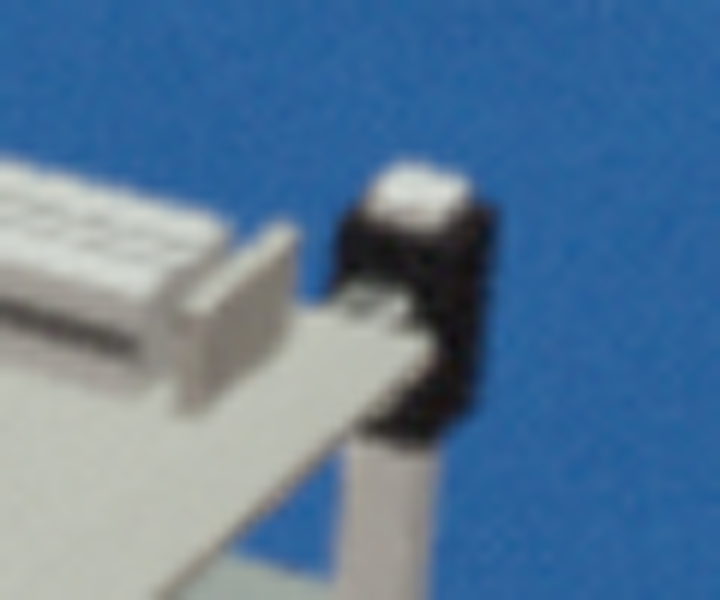

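The wrist view shows the block lying centred between the cheeks (block at cols 250–309, cheeks 246–312). The gauge crop shows the clamp at (335–495, 205–445) with a tab around (375,295). My picture allowance is used up, so from here I read numbers only.

Run:
```python
from h import *
import pickle
np.set_printoptions(linewidth=220)
f=pickle.load(open("w4.pkl","rb"));g=pickle.load(open("s2.pkl","rb"));g0=pickle.load(open("scene0.pkl","rb"))
G=lambda f:cv2.cvtColor(f["pixels"],cv2.COLOR_RGB2GRAY)
print("w4 cols194-236");print(G(f)[124:156,194:236:2])
print("scene now rows170-194 cols341-362");print(G(g)[168:194,340:362])
print("scene start");print(G(g0)[164:194,340:362])
c=np.array([.520,.174]);a=np.radians(10.8)
S=lambda x,y,z:[*(c+x*np.array([np.cos(a),np.sin(a)])+y*np.array([-np.sin(a),np.cos(a)])),z]
for h in(.010,.0115,.013):
  for z in(.06,.08,.1,.12): print(h,z,proj(g,S(.05+h,.108+h,z)).round(1),proj(g,S(.05+h,.108-h,z)).round(1),proj(g,S(.05-h,.108-h,z)).round(1))
```

```text
w4 cols194-236
[[ 42  42  43  42  43  43 213 204 203 202 201 201 200 200 183 234 233 233 233 233 233]
 [ 41  43  43  42  43  40 199 191 204 203 202 201 201 200 178 235 234 234 234 234 234]
 [ 43  42  43  43  43  38 169 160 190 203 202 201 201 201 174 237 235 235 235 236 236]
 [ 44  41  43  43  44  40 154 144 180 204 203 202 202 202 170 238 236 237 236 237 237]
 [ 42  43  44  43  43  40 153 145 174 203 203 202 202 203 164 239 238 238 238 238 238]
 [ 43  43  45  44  42  38 134 143 167 202 202 202 202 203 197 238 238 237 237 237 238]
 [ 42  43  42  41  34  27 113 138 163 197 190 190 191 191 204 236 236 235 234 235 235]
 [ 43  41  36  33 150 218 222 225 228 235 244 243 244 244 241 236 235 235 235 235 235]
 [ 43  49  97 123 236 244 242 241 240 239 236 245 243 253 250 237 236 236 236 236 236]
 [ 43 114 247 246 251 248 248 248 248 247 243 247 244 253 250 238 237 237 236 236 236]
 [ 43 139 255 254 253 253 253 254 253 253 254 253 252 255 242 237 236 236 236 236 236]
 [ 42  95 242 239 239 239 219 225 224 225 225 226 217 210 181 239 236 236 236 236 236]
 [ 44  58 161 157 157 158 124 132 133 132
[... 6772 characters left out ...]
2 128 158 158 156 156 155 148 134 118  91  89  88  87  89  85  86  91]]
0.01 0.06 [354.5 191.7] [351.2 194.7] [344.2 192.6]
0.01 0.08 [355.2 184.9] [352.  187.8] [344.9 185.8]
0.01 0.1 [356. 178.] [352.7 180.8] [345.6 178.8]
0.01 0.12 [356.8 170.9] [353.5 173.7] [346.2 171.7]
0.0115 0.06 [355.2 191.6] [351.5 195.1] [343.5 192.7]
0.0115 0.08 [356.  184.8] [352.2 188.2] [344.1 185.9]
0.0115 0.1 [356.8 177.9] [353.  181.2] [344.8 178.9]
0.0115 0.12 [357.6 170.8] [353.8 174. ] [345.5 171.8]
0.013 0.06 [356.  191.6] [351.8 195.5] [342.7 192.8]
0.013 0.08 [356.8 184.8] [352.5 188.6] [343.3 185.9]
0.013 0.1 [357.6 177.8] [353.3 181.5] [344. 179.]
0.013 0.12 [358.4 170.8] [354.1 174.4] [344.7 171.9]
```

The clamp's centre height works out at about 0.096 m, and the lower tab's top at about 0.085–0.088 m. The pointer now stands at about 0.107 m, so one nut (about 10 mm) should do, and I'll check it after placing. I'm going for the middle nut at (0.482, -0.190).

Run:
```python
from h import *
to(.483,-.19,.14,-90)
```

```text
to [-0.02 -0.08 10.64] [-0.1009  0.3859  0.0745] dist 0.406 yawnow -79.36 tcp [0.5108 0.2078 0.2147] t 11.37 q6 1.63 open 0.0641
```

Emit:
{"name": "step_arm", "arguments": {"moves": [[0,0,1,-0.01,0.038,0,0.7],[0,0,2,-0.02,0.077,0,0.7],[0,0,3,-0.03,0.116,0,0.7],[0,0,4,-0.04,0.154,0,0.7],[0,0,5,-0.05,0.193,0,0.7],[0,0,6,-0.06,0.231,0,0.7],[0,0,7,-0.07,0.27,0.015,0.7],[0,0,8,-0.08,0.309,0.03,0.7],[0,0,9.5,-0.09,0.347,0.045,0.7],[0,0,10.6,-0.1,0.385,0.06,0.7],[0,0,10.6,-0.101,0.386,0.075,0.7],[0,0,10.6,-0.101,0.386,0.075,0.7],[0,0,10.6,-0.101,0.386,0.075,0.7]]}}

```text
clock: 12.45
tcp_pos: [0.4813, -0.1896, 0.1373]
eef_rot: [-3.139, 0.001, 0.007]
ft_force: [0.4, -0.1, -0.4]
opening: 0.0644
gripper_force: 0.0
```

```bash
cat > nut.py <<'E'
from h import *
def nut(x,y,r=60):
    f=grab("wrist");hsv=cv2.cvtColor(f["pixels"],cv2.COLOR_RGB2HSV)
    m=((hsv[...,1]<60)&(hsv[...,2]>185)).astype(np.uint8)*255
    u,v=proj(f,[x,y,.019]).astype(int);print("pred",u,v)
    w=np.zeros_like(m);cv2.circle(w,(int(u),int(v)),r,255,-1);m&=w;m[250:]=0
    cs,hi=cv2.findContours(m,cv2.RETR_CCOMP,cv2.CHAIN_APPROX_NONE)
    for c,h in zip(cs,hi[0]):
        if cv2.contourArea(c)<150: continue
        X=np.array([onz(f,*p[0],.019)[:2] for p in c]).astype(np.float32)*1000
        b=cv2.minAreaRect(X);M=cv2.moments(X.reshape(-1,1,2));cen=np.array([M["m10"],M["m01"]])/M["m00"]
        d=X-cen
        def width(a): p=d@[np.cos(np.radians(a)),np.sin(np.radians(a))];return p.max()-p.min()
        ws=[np.mean([width(a+k) for k in(0,60,120)]) for a in range(60)];a=int(np.argmin(ws))
        print("hole" if h[3]>=0 else "outer",cv2.boundingRect(c),"cen",cen.round(1),"flat normal mod60",a,"widths",[round(float(width(a+k)),1) for k in(0,60,120)])
E
python3 - <<'E'
from nut import *
nut(.483,-.19)
to(.483,-.19,.01,-90)
E
```

```text
pred 281 200
outer (259, 176, 47, 52) cen [ 481.8 -190.6] flat normal mod60 29 widths [36.8, 35.8, 37.8]
hole (266, 185, 33, 35) cen [ 481.8 -190.5] flat normal mod60 29 widths [24.8, 24.8, 24.7]
to [-0.1   0.12  0.05] [0.001  0.001  0.1285] dist 0.129 yawnow -89.95 tcp [ 0.4822 -0.1892  0.1385] t 12.5 q6 1.05 open 0.0644
```

Emit:
{"name": "step_arm", "arguments": {"moves": [[0,0,1,0,0.0013,0.04,0.7],[0,0,1,0,0.0013,0.08,0.7],[0,0,1,0,0.0013,0.11,0.7],[0,0,1,0,0.0013,0.125,0.7],[0,0,1,0,0.0013,0.133,0.7],[0,0,1,0,0.0013,0.133,0.7],[0,0,1,0,0.0013,0.133,0.2],[0,0,1,0,0.0013,0.133,0.2],[0,0,1,0,0.0013,0.133,0.2],[0,0,1,0,0.0013,0.133,0.2],[0,0,1,0,0.0013,0.133,0.2],[0,0,1,0,0.0013,0.133,0.2],[0,0,1,0,0.0013,0.133,0.2],[0,0,1,0,0.0013,0.11,0.2],[0,0,1,0,0.0013,0.07,0.2],[0,0,1,0,0.0013,0.03,0.2],[0,0,1,0,0.0013,-0.01,0.2],[0,0,1,0,0.0013,-0.05,0.2],[0,0,1,0,0.0013,-0.07,0.2],[0,0,1,0,0.0013,-0.07,0.2]]}}

```text
clock: 14.17
tcp_pos: [0.4848, -0.1927, 0.2146]
eef_rot: [3.137, -0.026, 0.014]
ft_force: [0.4, -0.8, -0.3]
opening: 0.0354
gripper_force: 25.0
```

Run:
```python
from h import *
a=np.radians(10.8);c=np.array([.520,.174]);p=c+.022*np.array([np.cos(a),np.sin(a)])-.045*np.array([-np.sin(a),np.cos(a)])
p2=c-.022*np.array([np.cos(a),np.sin(a)])-.045*np.array([-np.sin(a),np.cos(a)])
print(p,p2);to(*p,.13,-79.2)
```

```text
[0.55004248 0.13391946] [0.50682184 0.12567468]
to [  0.33  -0.48 -11.76] [ 0.059  -0.3281  0.0835] dist 0.344 yawnow -90.96 tcp [ 0.4848 -0.1927  0.2146] t 14.17 q6 1.06 open 0.0354
```

Emit:
{"name": "step_arm", "arguments": {"moves": [[0,0,-1.5,0.002,-0.04,0,0.2],[0,0,-3,0.004,-0.08,0,0.2],[0,0,-4.5,0.006,-0.12,0,0.2],[0,0,-6,0.008,-0.16,0,0.2],[0,0,-7.5,0.01,-0.2,0,0.2],[0,0,-9,0.012,-0.24,0,0.2],[0,0,-10.5,0.014,-0.28,0,0.2],[0,0,-11.8,0.016,-0.319,0,0.2],[0,0,-11.8,0.016,-0.319,0,0.2],[0,0,-11.8,0.016,-0.319,0.03,0.2],[0,0,-11.8,0.016,-0.319,0.05,0.2],[0,0,-11.8,0.016,-0.319,0.06,0.2],[0,0,-11.8,0.016,-0.319,0.06,0.2]]}}

```text
clock: 15.25
tcp_pos: [0.5021, 0.1266, 0.1462]
eef_rot: [3.128, 0.296, -0.01]
ft_force: [-1.2, -0.3, -1.3]
opening: 0.0357
gripper_force: 25.0
```

Run:
```python
from h import *
to(.5068,.1257,.1157,-79.2)
s=robot.read_state();print(s["ft_force"])
```

```text
to [-0.03  0.37  0.02] [0.0046 0.0018 0.0305] dist 0.031 yawnow -79.18 tcp [0.5021 0.1266 0.1462] t 15.25 q6 1.48 open 0.0357
[-1.16043247 -0.31774629 -1.30017843]
```

Emit:
{"name": "step_arm", "arguments": {"moves": [[0,0,0,0.003,0.001,0.012,0.2],[0,0,0,0.003,0.001,0.02,0.2],[0,0,0,0.003,0.001,0.023,0.2],[0,0,0,0.003,0.001,0.025,0.2],[0,0,0,0.003,0.001,0.027,0.2],[0,0,0,0.003,0.001,0.029,0.2],[0,0,0,0.003,0.001,0.031,0.2],[0,0,0,0.003,0.001,0.033,0.2],[0,0,0,0.003,0.001,0.035,0.2],[0,0,0,0.003,0.001,0.037,0.2],[0,0,0,0.003,0.001,0.039,0.2],[0,0,0,0.003,0.001,0.041,0.2],[0,0,0,0.003,0.001,0.043,0.2],[0,0,0,0.003,0.001,0.045,0.2],[0,0,0,0.003,0.001,0.045,0.2],[0,0,0,0.003,0.001,0.045,0.4],[0,0,0,0.003,0.001,0.045,0.55],[0,0,0,0.003,0.001,0.045,0.6],[0,0,0,0.003,0.001,0.045,0.6],[0,0,0,0.003,0.001,0.045,0.6]]}}

```text
clock: 16.92
tcp_pos: [0.5073, 0.1268, 0.1043]
eef_rot: [-3.127, -0.297, -0.0]
ft_force: [0.2, -0.1, -0.3]
opening: 0.0543
gripper_force: 0.0
```

Emit:
{"name": "step_arm", "arguments": {"moves": [[0,0,0,0,0,-0.015,0.6],[0,0,0,0,0,-0.05,0.6],[0,0,0,0,0,-0.09,0.6],[0,0,0,0,0.03,-0.11,0.6],[0,0,0,0,0.07,-0.11,0.6],[0,0,0,0,0.11,-0.11,0.6],[0,0,0,0,0.15,-0.11,0.6],[0,0,0,0,0.15,-0.11,0.6],[0,0,0,0,0.15,-0.11,0.6]]}}

```text
clock: 17.67
tcp_pos: [0.5355, -0.0224, 0.214]
eef_rot: [-3.128, -0.291, 0.0]
ft_force: [0.7, 0.5, -0.7]
opening: 0.0554
gripper_force: 0.0
```

Run:
```python
from h import *
import pickle
np.set_printoptions(linewidth=220)
g=grab("scene");w=grab("wrist");pickle.dump((g,w),open("s3.pkl","wb"))
to(.5,.12,.2,-79)
G=lambda f:cv2.cvtColor(f["pixels"],cv2.COLOR_RGB2GRAY)
print(G(g)[168:196,338:362])
c=np.array([.520,.174]);a=np.radians(10.8)
S=lambda x,y,z:[*(c+x*np.array([np.cos(a),np.sin(a)])+y*np.array([-np.sin(a),np.cos(a)])),z]
for z in(.08,.09,.1,.11):print(z,[proj(g,S(.05,y,z)).round(1) for y in(.078,.083,.088,.096)])
for z in(.09,.11,.113):print("corner",z,proj(g,S(.07,.075,z)).round(1))
t=grab("top");print("top nut/pan",G(t)[225:250:2,200:240:2])
u,v=proj(w,S(-.022,-.045,.118)).round();print(u,v)
```

```text
to [-0.04  0.02 -0.18] [-0.0082 -0.1441  0.0142] dist 0.145 yawnow -79.18 tcp [ 0.5351 -0.02    0.2141] t 17.77 q6 1.2 open 0.055
[[ 90  90  86  87  89  88  88  91  90  92 119 165 191 191 182 158 143 123  94  84  83  91  89  88]
 [ 87  86  88  90  89  91  87  85  90 102 160 206 210 210 209 208 200 165 103  87  88  88  88  90]
 [ 88  88  88  89  91  88  86  86  81 110 163 196 206 202 207 207 193 141  88  78  82  86  87  88]
 [ 90  89  89  90  88  84  86  79  59  96 144 154 160 165 180 182 131  98  56  48  65  88  87  92]
 [ 91  90  89  90  89  90  82  54  47  55  83 101 126 143 147 139  88  52  44  34  59  87  90  87]
 [ 89  87  90  84  92  88  78  41  28  35  40  50  60  72  86  76  45  35  30  33  59  86  84  89]
 [ 90  91  89  88  90  83  69  32  26  24  30  31  32  37  41  41  39  27  26  39  62  87  89  90]
 [ 92 101 101  95  89  88  68  38  15  25  33  23  30  19  29  33  25  29  24  41  66  87  91  88]
 [117 134 137 115  94  86  63  41  40  40  44  42  29  29  22  27  21  22  30  44  71  88  86  85]
 [162 179 170 136  96  87  57  62  98 117 106  95  59  27  24  26  23  17  27  
[... 2675 characters left out ...]
235 233 234 233 235 216]
 [251 251 183 239 236 236 237 236 235 235 235 235 229 235 234 233 233 236 210 160]
 [251 251 227 227 236 236 236 236 235 234 233 235 217 173 207 227 236 194 169 239]
 [253 252 227 209 236 235 236 237 235 236 235 235 235 238 237 201 159 191 236 235]
 [156 162 188 230 239 235 236 236 235 233 235 234 233 233 234 235 236 236 234 236]
 [246 237 242 192 226 236 235 236 236 237 236 235 235 236 234 233 233 234 235 238]
 [228 140 130 133 221 238 237 237 237 236 234 235 235 234 235 235 236 236 234 237]
 [195 232 246 242 239 236 235 236 236 238 238 237 236 236 235 235 235 236 237 232]
 [239 237 238 237 238 240 240 238 238 237 236 237 238 239 238 236 237 237 238 216]]
72.0 212.0
```

The pan has sunk 9.0 px (about 25 mm), putting the pointer at about 0.0947 m. The tab tops, at rows 179.2 and 185.9, put the gap middle at about 0.0947 m, so one nut is right.

```bash
python3 -c "
from station import robot
print(robot.hand_in())"
```

```text
the job is handed in; nothing more can be done
None
```

I handed the job in with the block centred between the pan's cheeks and one nut added. The pointer and the middle of the gauge gap both measured about 95 mm high. The two spare nuts were left on the bench, and no verdict came back.

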